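Reload the battery case of a microscope lamp

ROBOT

A 7-joint arm with a two-finger parallel gripper is mounted at the origin on the work surface. World frame = base frame: x ahead of the robot, y to its left, z up, the work surface at z = 0. Lengths are in mm, angles in rad, forces in N, time in s.
With the tool pointing down it reaches from about 400 to 875 mm from the base axis. Payload 19.3 kg.
Tool frame: the origin (TCP) lies at the very end of the fingers, on their centre line; the grasp point (between the pads) lies 19 mm behind it; y points along the fingers, z is the direction in which the jaws open and shut, and the axes are right-handed (so a half turn about y gives the same grasp; the last joint's range is limited). The gripper opens to 85 mm and grips with 20 to 120 N. Pads are 22 mm wide; open, the fingers measure 114 mm over their backs; the gripper's body (76 mm by 85 mm) begins 54 mm behind the grasp point. The pads swing forward as they close: fully open they stand 13 mm farther back than shut.
Start: joints at [1.204, 0.521, -0.036, 1.599, 0.021, 1.021, -0.113], TCP at [182.76, -597.673, 231.291] pointing down, gripper open.
Joint ranges: [-2.91, 2.91], [-0.3, 2.13], [-1.5, 1.42], [0.17, 2.43], [-1.26, 4.41], [0.16, 1.93], [-2.52, 2.52]. Speed limits (rad/s): [1.89, 1.89, 2.39, 2.39, 3.01, 3.01, 3.01].

INTERFACE

Orientations are given as a unit quaternion [x, y, z, w].
In Python, from plant import * gives the robot as it stands. Calls block until the motion is done:
- move_to(position, orientation): joint-space move of the TCP to a pose.
- move_linear(position, frame=None, speed=150, threshold=None): straight line of the TCP; frame=None keeps the orientation; speed is the mean speed in mm/s. With threshold (N) it stops when the force on the tool has changed by that much, and returns True; else False.
- set_joints(angles): joint-space move.
- gripper_to(opening, grip_force=None): finger opening in mm; grip_force is the grip in N (None keeps the last); returns when the fingers have stopped.
- pause(seconds).
- inverse_kinematics(position, orientation): joint angles nearest the present ones, or None.
- state(): the state.
- get_image(name): name is "scene" or "top" or "wrist"; returns a dict with "pixels" (400x640x3 uint8, red, green, blue), "fx", "fy", "cx", "cy" (pixels), "world_to_cam" (4x4, takes a point from world to camera coordinates); the wrist camera has in their place "T_tool_cam" (4x4, takes a point from camera to tool coordinates, whose origin is the TCP and whose axes are the tool frame's). Camera axes: x right, y up, looking along -z (the intrinsics and any distortion apply to the point x, -y, -z); pixel columns grow to the right and rows downward; lengths in mm; the calibration is good to about 2 mm. The wrist camera is an equidistant fisheye: a pixel r from the principal point sees the ray r / f radians off the axis. A picture is of the moment at which its call begins: read the wrist's pose just before it. There is no depth.
A pose or a line that the arm cannot do raises IKError and nothing moves.
- sign_off(): hands the job in, once; it reports no verdict.
The state is a dict: "t": time; "q": joint angles; "dq": joint speeds; "joint_efforts": joint torques, N m; "tcp_pos": TCP position; "eef_rot": TCP orientation; "wrist_force": force on the tool from outside, world axes, zero at the start; "torque": the same for the moment, N m; "finger_gap": finger opening in mm.
Only numpy, scipy, OpenCV 4.12 (cv2) and the standard library are available. Lean on these libraries where they do the work, as an engineer would, in place of code of your own. Each camera call takes 0.05 s, during which the arm holds its last target. There are 200 camera calls.

TASK

Load every battery block that is on the bench into the open battery case of the microscope lamp: push each against a bay's coil spring and drop its other end down behind the front lip, so that it lies flat in its bay (any bay, one block per bay). Blocks that have slid back under the clear riser must first be drawn out with the hook tool, never taken hold of or touched by the gripper while under it. When all blocks are in, lower the cover gently until it rests fully on its stop; leave the hook standing upright on its rubber mat, and disturb neither the glass dishes, the bottle nor the slide box.

Things in the scene. Friction and masses are not known exactly. Their poses are not given: they have to be found in the camera images.
- cell_a: loose square battery block 80 x 38 x 38 mm, 0.15 kg, black with brass ends, two thin grey bands; origin at its centre, x axis along the 80 mm. Both ends and all four sides are alike. May be absent; the present ones start on the bench, under the riser or out in the open near it
- cell_b: loose square battery block 80 x 38 x 38 mm, 0.15 kg, black with brass ends, two thin grey bands; origin at its centre, x axis along the 80 mm. Both ends and all four sides are alike. May be absent; the present ones start on the bench, under the riser or out in the open near it
- cell_c: loose square battery block 80 x 38 x 38 mm, 0.15 kg, black with brass ends, two thin grey bands; origin at its centre, x axis along the 80 mm. Both ends and all four sides are alike. May be absent; the present ones start on the bench, under the riser or out in the open near it
- hook: drag hook, 0.25 kg, stands upright by itself. Grey handle 90 long x 24 wide x 60 mm high on a foot plate 94 x 40 x 4 mm; a 10 mm steel rod leaves the handle at 53 mm height along +x and ends in a turned-down steel toe plate 60 wide, 58 high, 5 mm thick that reaches down to the level of the handle's foot. Origin: centre of the handle's underside; x axis points along the rod to the toe; z up. It balances about 27 mm ahead of the origin; grip the handle across its 24 mm width
- hook_toe (a point): bottom edge of the hook's toe plate, on its inner face (the face that looks to the handle and pulls), 210 mm along +x from the hook's origin
- mat: fixed black rubber mat 320 x 100 x 3 mm where the hook stands at the start; origin at centre of its underside, x along its length
- riser: fixed clear plastic bench riser: plate 320 (x) x 200 (y) x 10 mm, underside 130 mm above the bench, on four 16 mm posts at x = +-150, y = +-90 mm; open on all sides save a rail 28 mm high at y = +90 mm. Origin on the bench below its centre; its front edge, to draw blocks out from, is at y = -100 mm
- case: fixed grey battery case 128 (x) x 196 (y) mm; origin at centre of its underside. Floor top at z = 6 mm. Front lip at x = -64 to -58 mm, 18 mm high; ribs beside the bays 14 mm high leave each bay 43 mm wide; three bays along x, at y = +66, 0, -66 mm; two thin posts 48 mm high at the front corners; rear spring block from x = 36 to 64 mm, 48 mm high. A block in place lies along x on the floor, its rear end (-x) behind the lip, its +x end pressing the spring contact in by 8 mm
- bay0 (a point): where the centre of a loaded block lies in the bay at y = 66 mm of the case: block on the floor, its end against the lip
- bay1 (a point): where the centre of a loaded block lies in the bay at y = 0 mm of the case: block on the floor, its end against the lip
- bay2 (a point): where the centre of a loaded block lies in the bay at y = -66 mm of the case: block on the floor, its end against the lip
- spring0 (a joint): travel in m of the spring contact plate of bay0: 0 free, 0.014 fully pressed (about 6 N), moves to the case's +x, about 4 N with a block in place. Plate 24 wide, from 9 to 39 mm above the case's underside, face at x = +14 mm of the case when free
- spring1 (a joint): travel in m of the spring contact plate of bay1: 0 free, 0.014 fully pressed (about 6 N), moves to the case's +x, about 4 N with a block in place. Plate 24 wide, from 9 to 39 mm above the case's underside, face at x = +14 mm of the case when free
- spring2 (a joint): travel in m of the spring contact plate of bay2: 0 free, 0.014 fully pressed (about 6 N), moves to the case's +x, about 4 N with a block in place. Plate 24 wide, from 9 to 39 mm above the case's underside, face at x = +14 mm of the case when free
- cover (a joint): angle in rad of the white cover hinged on the case's rear edge: 0 closed on its stop, 1.57 upright, 2.0 fully open (leaning back away from the bays). Stiff friction hinge (0.2 N m), stays where left; 0.2 kg plate 126 x 196 x 6 mm with a 22 x 50 mm tab at mid free edge
- cover_hinge (a point): middle of the cover's hinge line, which runs along the case's y axis, at x = +62, z = +51 mm of the case; mid-thickness of the cover
- cover_edge (a point): middle of the cover's free edge (the tab's root), on its outer (upper when closed) face, 126 mm from the hinge
- dishes: stack of glass dishes, 94 mm wide, 41 mm high, bystander; origin at underside
- reagent: amber bottle, 64 mm wide, 130 mm high, bystander; origin at underside
- slidebox: blue slide box 90 x 170 x 35 mm, bystander; origin at underside
Mind the look-alikes: they are no part of the job. Leave any pink look-alike of the cell_b alone.

How it is judged (in metres and radians):
On the way, in this order (a step that is already met when the one before it is completed fails the run):
1. every block present lies flat in a bay, against its spring (x of cell_a in the frame of case between -0.023 and -0.008 m and z of cell_a in the frame of case between 0.02 and 0.029 m and angle between the x axis of each of cell_a, cell_b, cell_c and the x axis of case, either way round below 0.12 rad and (y of cell_a in the frame of case between 0.06 and 0.072 m or y of cell_a in the frame of case between -0.006 and 0.006 m or y of cell_a in the frame of case between -0.072 and -0.06 m) and x of cell_b in the frame of case between -0.023 and -0.008 m and z of cell_b in the frame of case between 0.02 and 0.029 m and (y of cell_b in the frame of case between 0.06 and 0.072 m or y of cell_b in the frame of case between -0.006 and 0.006 m or y of cell_b in the frame of case between -0.072 and -0.06 m) and x of cell_c in the frame of case between -0.023 and -0.008 m and z of cell_c in the frame of case between 0.02 and 0.029 m and (y of cell_c in the frame of case between 0.06 and 0.072 m or y of cell_c in the frame of case between -0.006 and 0.006 m or y of cell_c in the frame of case between -0.072 and -0.06 m)), for 0.2 s.
2. the cover is down on its stop (value of joint cover below 0.04 rad), for 0.2 s.
At the end, for the whole second after the job is handed in: each present block in a bay: within 6 mm sideways, 5 mm short of to 10 mm past the bay point (towards the spring), flat within 4 mm, in line within 0.12 rad; cover within 0.04 rad of closed; hook upright on the mat, handle centre and toe over it; all at rest (all of step 1 and value of joint cover below 0.04 rad and x of hook in the frame of mat between -0.16 and 0.16 m and y of hook in the frame of mat between -0.05 and 0.05 m and x of hook_toe in the frame of mat between -0.16 and 0.16 m and y of hook_toe in the frame of mat between -0.05 and 0.05 m and z of hook in the frame of mat below 0.012 m and angle between hook's own z axis and vertical below 0.12 rad and linear speed of each of hook, cell_a, cell_b, cell_c below 0.02 m/s); the robot touches nothing.
It fails at once if the gripper or arm touches a block that is under the riser (its centre over 20 mm in from the riser's edges) ((contact force between any of the fingers, the arm and cell_a above 0.5 N and y of cell_a in the frame of riser between -0.08 and 0.08 m and x of cell_a in the frame of riser between -0.14 and 0.14 m and height (world z) of cell_a below 0.12 m) or (contact force between any of the fingers, the arm and cell_b above 0.5 N and y of cell_b in the frame of riser between -0.08 and 0.08 m and x of cell_b in the frame of riser between -0.14 and 0.14 m and height (world z) of cell_b below 0.12 m) or (contact force between any of the fingers, the arm and cell_c above 0.5 N and y of cell_c in the frame of riser between -0.08 and 0.08 m and x of cell_c in the frame of riser between -0.14 and 0.14 m and height (world z) of cell_c below 0.12 m)).
It fails at once if the cover slams: it closes faster than 1.2 rad/s within 0.35 rad of its stop (value of joint cover below 0.35 rad and velocity of joint cover below -1.2 rad/s).
It fails at once if a bystander is moved more than 30 mm or tipped (distance of any of dishes, reagent, slidebox from where it was at the start of the episode above 0.03 m or angle between any of dishes, reagent, slidebox's own z axis and vertical above 0.4 rad).
Of cell_a, cell_b, cell_c only 2 to 3 are there at a start; the rules pass over those that are not, and their reading is None.
At some moment in a run one of cell_a, cell_b, cell_c may be knocked a few centimetres aside while the robot is not near it.
Once in a run the grip may slacken for a moment while it holds something.
It also fails if it takes over 210 s, if anything falls off the work surface, if the arm or the gripper's body presses on something with over 40 N, if the wrist force passes 120 N, or if a joint passes its speed limit or range.

## Working session

There is one attempt and no reset: what is moved stays moved. The work goes in short steps, each a Python script; the robot and the scene stay as the last script left them, time stands still between calls to the robot, and variables do not carry over. Pictures are saved under pics/ and viewed, about 12 in all and at most 16, crops included, and the job is handed in when it is done.

```bash
ls; mkdir -p pics
python3 - <<'E'
from plant import *
import cv2,numpy as np
for n in ("scene","top"):
    im=get_image(n); cv2.imwrite(f"pics/{n}0.png",im["pixels"][:,:,::-1])
    print(n,im["fx"],im["fy"],im["cx"],im["cy"]); print(np.round(im["world_to_cam"],4).tolist()); print([k for k in im if k!='pixels'])
s=state();print(s)
im=get_image("wrist");print(im["fx"],im["cx"],im["cy"],np.round(im["T_tool_cam"],3).tolist()); cv2.imwrite("pics/wrist0.png",im["pixels"][:,:,::-1])
E
```

```text
pics
scene 480.24629690654467 480.24629690654467 315.4871922787397 203.0776883211036
[[0.7931, 0.6089, 0.0117, -452.3099], [-0.5016, 0.6422, 0.5796, 271.633], [0.3454, -0.4656, 0.8148, -1707.0646], [0.0, 0.0, 0.0, 1.0]]
['fx', 'fy', 'cx', 'cy', 'world_to_cam']
top 387.7310850440518 387.7310850440518 328.8364479442798 195.4515457011703
[[0.0059, -1.0, -0.0059, -15.5118], [0.994, 0.0052, 0.1092, -583.3816], [-0.1092, -0.0066, 0.994, -1279.8268], [0.0, 0.0, 0.0, 1.0]]
['fx', 'fy', 'cx', 'cy', 'world_to_cam']
{'t': 0.1, 'q': array([ 1.20382098,  0.52193394, -0.03631218,  1.59991099,  0.02120487,
        1.02112269, -0.11278514]), 'dq': array([-0.0003905 , -0.002556  , -0.00111283, -0.00268037,  0.00109544,
       -0.00093448, -0.00108143]), 'joint_efforts': array([ 1.85403289e-03, -9.28498936e+01,  1.98365316e+00, -3.70534837e+01,
        1.81297527e-02,  5.31775833e-03,  1.76669414e-05]), 'tcp_pos': array([ 182.64838145, -597.41540854,  230.81054608]), 'eef_rot': array([-0.10461847,  0.69967727, -0.69899574,  0.10445884]), 'wrist_force': array([-0.90768784, -1.07099864,  0.60826787]), 'torque': array([ 0.0035968 , -0.02120995, -0.00843947]), 'finger_gap': 85.53296247986324}
309.70691628693146 315.7629321693624 205.51117056067844 [[0.001, -0.948, -0.319, -82.146], [0.001, 0.319, -0.948, -141.958], [1.0, 0.0, 0.001, -1.524], [0.0, 0.0, 0.0, 1.0]]
```

View pics/scene0.png

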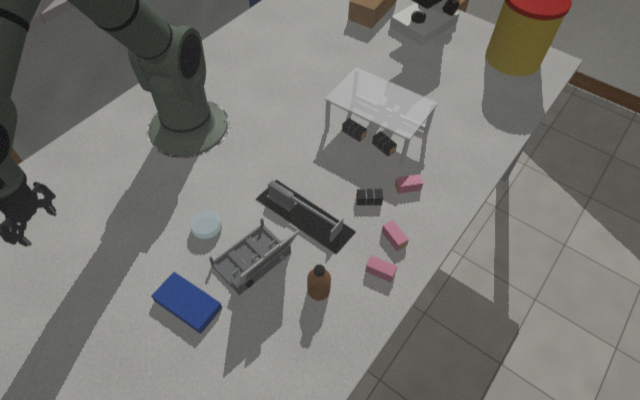

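View pics/top0.png

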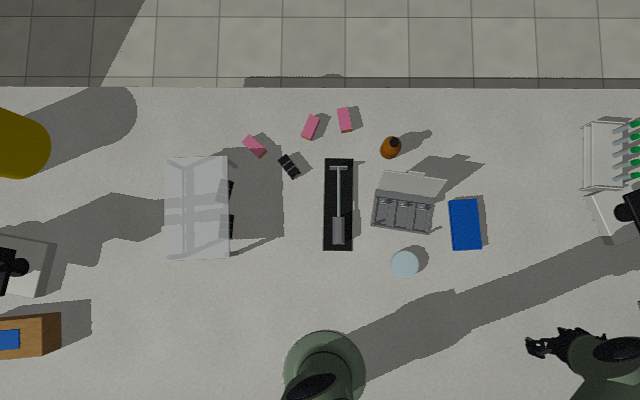

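Scene: two blocks under the riser (scene px (353,130), (385,143)) and one in the open (369,197). There are three pink look-alikes. The hook is on the mat at top px (338,205), with its toe towards +x. The case is at top px (405,205), opening towards the robot.

```bash
cat > h.py <<'E'
from plant import *
import cv2, numpy as np
from scipy.spatial.transform import Rotation as R
def ray(im,uv,T=None):
    """world origin and direction of a pixel; T=tool pose (4x4) for the wrist"""
    u,v=uv
    if T is None:
        d=np.array([(u-im["cx"])/im["fx"],-(v-im["cy"])/im["fy"],-1.]); M=np.linalg.inv(im["world_to_cam"])
    else:
        a=np.array([(u-im["cx"]),(v-im["cy"])])/im["fx"]; r=np.hypot(*a)+1e-12
        d=np.array([a[0]/r*np.sin(r),-a[1]/r*np.sin(r),-np.cos(r)]); M=T@im["T_tool_cam"]
    return M[:3,3],M[:3,:3]@d
def on_plane(im,uv,z,T=None):
    o,d=ray(im,uv,T); return o+d*(z-o[2])/d[2]
def proj(im,p,T=None):
    p=np.append(p,1.)
    if T is None:
        c=im["world_to_cam"]@p; return np.array([im["cx"]+im["fx"]*c[0]/-c[2],im["cy"]-im["fy"]*c[1]/-c[2]])
    c=(np.linalg.inv(T@im["T_tool_cam"])@p)[:3]; rho=np.hypot(c[0],c[1]); th=np.arctan2(rho,-c[2])
    return np.array([im["cx"],im["cy"]])+im["fx"]*th*np.array([c[0],-c[1]])/rho
def tool():
    s=state(); T=np.eye(4); T[:3,:3]=R.from_quat(s["eef_rot"]).as_matrix(); T[:3,3]=s["tcp_pos"]; return T
def wrist():
    T=tool(); return get_image("wrist"),T
def down(yaw):
    """tool pointing down, jaw axis (tool z) at yaw in the world"""
    z=np.array([np.cos(yaw),np.sin(yaw),0]); y=np.array([0,0,-1.]); return R.from_matrix(np.stack([np.cross(y,z),y,z],1)).as_quat()
def rectify(im,T,x0,x1,y0,y1,z,s=2.):
    """top-down metric picture at height z: col grows with -y, row with -x, s px/mm"""
    W,H=int((y1-y0)*s),int((x1-x0)*s); c,r=np.meshgrid(np.arange(W),np.arange(H))
    P=np.stack([x1-r/s,y1-c/s,np.full(r.shape,z),np.ones(r.shape)],-1)
    M=np.linalg.inv(T@im["T_tool_cam"]) if T is not None else im["world_to_cam"]; C=P@M.T
    if T is None: u=im["cx"]+im["fx"]*C[...,0]/-C[...,2]; v=im["cy"]+im["fy"]*C[...,1]/C[...,2]
    else:
        rho=np.hypot(C[...,0],C[...,1])+1e-9; th=np.arctan2(rho,-C[...,2]); u=im["cx"]+im["fx"]*th*C[...,0]/rho; v=im["cy"]-im["fx"]*th*C[...,1]/rho
    return cv2.remap(im["pixels"][:,:,::-1].copy(),u.astype(np.float32),v.astype(np.float32),cv2.INTER_LINEAR)
E
python3 - <<'E'
from h import *
np.set_printoptions(precision=0,suppress=True)
t=get_image("top"); s=get_image("scene")
for n,uv,z in [("mat",(323,158),3),("mat",(353,158),3),("mat",(353,250),3),("mat",(323,250),3),("toe",(338,167),58),("handle",(338,231),60),("open",(289,166),38),("riser",(165,157),140),("riser",(229,156),140),("riser",(230,259),140),("riser",(165,259),140),("under",(231,187),25),("under",(231,226),25),("case fl",(372,228),18),("case fr",(432,236),18),("dish",(405,263),41),("bottle",(391,146),130),("box",(465,224),35)]:
    print(n,on_plane(t,uv,z))
for n,uv,z in [("open",(369,197),38),("underL",(353,130),30),("underR",(385,143),30),("fl",(211,264),18)]: print("scene",n,on_plane(s,uv,z))
b=t["pixels"][100:290,150:500,::-1]; cv2.imwrite("pics/topc.png",cv2.resize(b,None,fx=2.25,fy=2.25,interpolation=cv2.INTER_CUBIC))
b=s["pixels"][50:310,190:450,::-1]; cv2.imwrite("pics/scenec.png",cv2.resize(b,None,fx=2.3,fy=2.3,interpolation=cv2.INTER_CUBIC))
print(R.from_quat(state()["eef_rot"]).as_matrix().round(2).tolist())
E
```

```text
mat [718.   9.   3.]
mat [719. -96.   3.]
mat [400. -95.   3.]
mat [400.   7.   3.]
toe [676. -42.  58.]
handle [463. -43.  60.]
open [683. 124.  38.]
riser [691. 503. 140.]
riser [695. 302. 140.]
riser [375. 288. 140.]
riser [374. 486. 140.]
under [611. 322.  25.]
under [479. 318.  25.]
case fl [ 475. -159.   18.]
case fr [ 449. -361.   18.]
dish [ 360. -264.   41.]
bottle [ 731. -209.  130.]
box [ 490. -468.   35.]
scene open [692. 113.  38.]
scene underL [485. 324.  30.]
scene underR [606. 341.  30.]
scene fl [ 462. -349.   18.]
[[-0.96, -0.0, 0.29], [-0.29, 0.0, -0.96], [0.0, -1.0, -0.0]]
```

View pics/scenec.png

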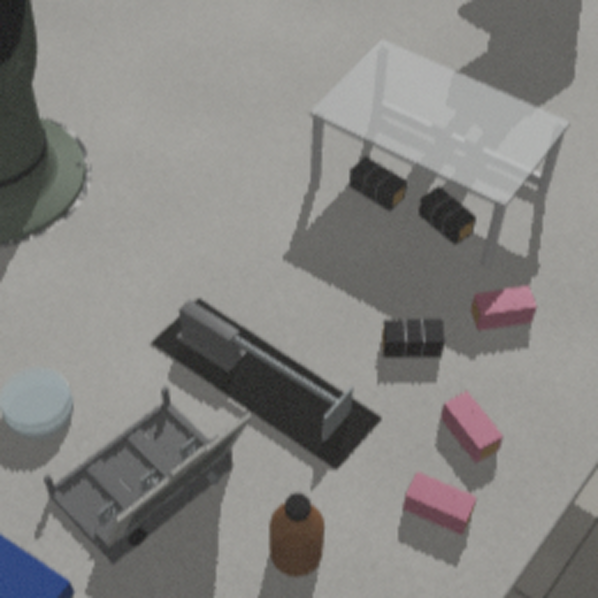

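The scene crop agrees with the top-camera numbers to about 10 mm. The riser blocks are near (480,325) and (607,335), lying roughly along x. Next I move the wrist camera over the case, in both camera orientations, and over the open block.

Run:
```python
from h import *
import pickle
np.set_printoptions(precision=2,suppress=True)
cy=-0.128
V=[]
for i,(p,yaw) in enumerate([((490,-265,280),-np.pi/2+cy),((540,-275,280),np.pi/2+cy),((685,118,250),-np.pi/2),((685,118,250),np.pi/2)]):
    q=inverse_kinematics(p,down(yaw)); print(i,q)
    if q is None: continue
    move_to(p,down(yaw)); im,T=wrist(); V.append((im,T)); cv2.imwrite(f"pics/w{i}.png",im["pixels"][:,:,::-1]); print(state()["t"],T[:3,3])
pickle.dump(V,open("v1.pkl","wb"))
a=[rectify(im,T,420,620,-390,-140,18,1.6) for im,T in V[:2]]
b=[rectify(im,T,620,750,40,200,38,2.5) for im,T in V[2:4]]
m=np.vstack([np.hstack(a),cv2.resize(np.hstack(b),(800,325))]);cv2.imwrite("pics/m1.png",m)
```

```text
0 [ 0.45  0.36 -0.09  1.72  0.03  1.06 -1.34]
1.9667 [ 489.52 -265.96  279.89]
1 [ 1.13  0.74 -1.27  1.56  0.72  1.38  1.23]
4.3083 [ 539.94 -274.91  279.9 ]
2 [ 0.05  0.67 -0.53  1.35  0.34  1.21 -2.07]
7.25 [685.02 117.6  249.93]
3 [ 0.05  0.67 -0.53  1.35  0.34  1.21 -2.07]
7.55 [685.03 117.86 250.01]
```

View pics/m1.png

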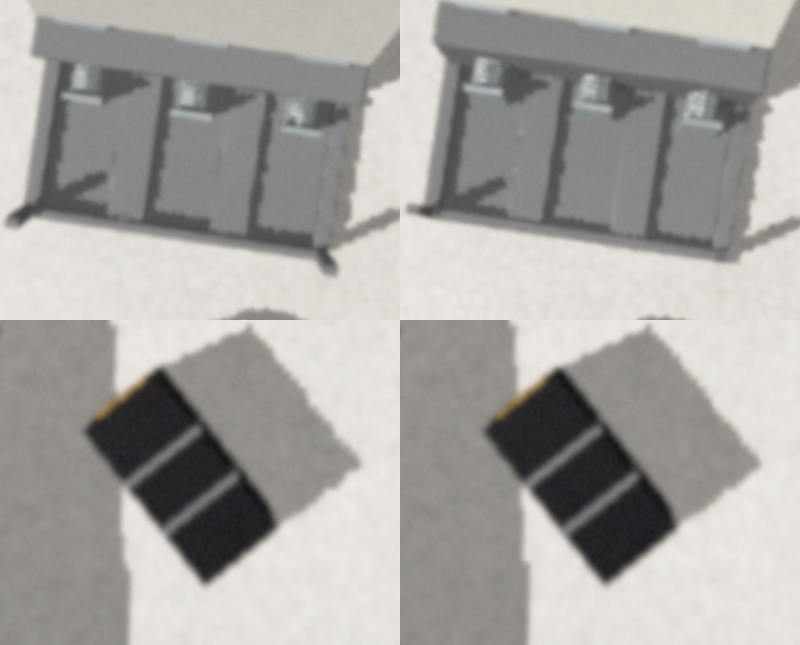

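The rectified views are clear. The open block's band midpoint is (687,126), yaw about 0.72, which agrees with the top camera. For the case pose I now fit the lip edge at z=18 and the spring-plate tops at z=39 in both views.

Run:
```python
from h import *
import pickle
np.set_printoptions(precision=1,suppress=True)
V=pickle.load(open("v1.pkl","rb"))
S=4.
out=[]
for im,T in V[:2]:
    # lip outer edge: brightness jump case->bench per column, scanning expected area
    r=rectify(im,T,420,620,-390,-140,18,S); g=cv2.GaussianBlur(cv2.cvtColor(r,cv2.COLOR_BGR2GRAY),(5,5),0).astype(float)
    P=[]
    for y in np.arange(-335,-185,3.):
        c=int((-140-y)*S); xe=463.5+(-y-260)*-0.128*1.0
        r0=int((620-(xe+12))*S); r1=int((620-(xe-12))*S); d=g[r0+4:r1,c]-g[r0:r1-4,c]; k=d.argmax()
        if d[k]>30: P.append((620-(r0+k+2)/S,y))
    P=np.array(P); f=np.polyfit(P[:,1],P[:,0],1); res=P[:,0]-np.polyval(f,P[:,1]); ok=abs(res)<1.5; f=np.polyfit(P[ok,1],P[ok,0],1)
    print("lip: yaw",-np.arctan(f[0]).round(4),"x at y=-265:",np.polyval(f,-265),"n",ok.sum(),"std",res[ok].std())
    r=rectify(im,T,500,580,-360,-170,39,S); out.append(r)
    cv2.imwrite(f"pics/p{len(out)}.png",r)
m=np.vstack(out); m=cv2.resize(m,(760,640)); cv2.imwrite("pics/m2.png",m[:600] if False else cv2.resize(m,(712,600)))
```

```text
Traceback (most recent call last):
IndexError: too many indices for array: array is 1-dimensional, but 2 were indexed
```

Run:
```python
from h import *
import pickle
np.set_printoptions(precision=1,suppress=True)
V=pickle.load(open("v1.pkl","rb"))
S=4.
out=[]
for im,T in V[:2]:
    r=rectify(im,T,420,620,-390,-140,18,S); g=cv2.GaussianBlur(cv2.cvtColor(r,cv2.COLOR_BGR2GRAY),(5,5),0).astype(float)
    P=[]
    for y in np.arange(-325,-185,3.):
        c=int((-140-y)*S); xe=476+(y+260)*0.135
        r0=int((620-(xe+14))*S); r1=int((620-(xe-14))*S); d=g[r0+6:r1,c]-g[r0:r1-6,c]; k=d.argmax()
        P.append((620-(r0+k+3)/S,y,d[k]))
    P=np.array(P); P=P[P[:,2]>30]; print(len(P))
    f=np.polyfit(P[:,1],P[:,0],1); res=P[:,0]-np.polyval(f,P[:,1]); ok=abs(res)<2; f=np.polyfit(P[ok,1],P[ok,0],1)
    print("lip: yaw",-np.arctan(f[0]).round(4),"x at y=-265:",np.polyval(f,-265),"n",ok.sum(),"std",res[ok].std())
    out.append(rectify(im,T,500,580,-360,-170,39,S))
cv2.imwrite("pics/m2.png",cv2.resize(np.vstack(out),(712,600)))
```

```text
35
lip: yaw -0.151 x at y=-265: 468.6057064745019 n 35 std 0.2706255099467409
44
lip: yaw -0.1507 x at y=-265: 467.70268326786993 n 44 std 0.28908531407919585
```

View pics/m2.png

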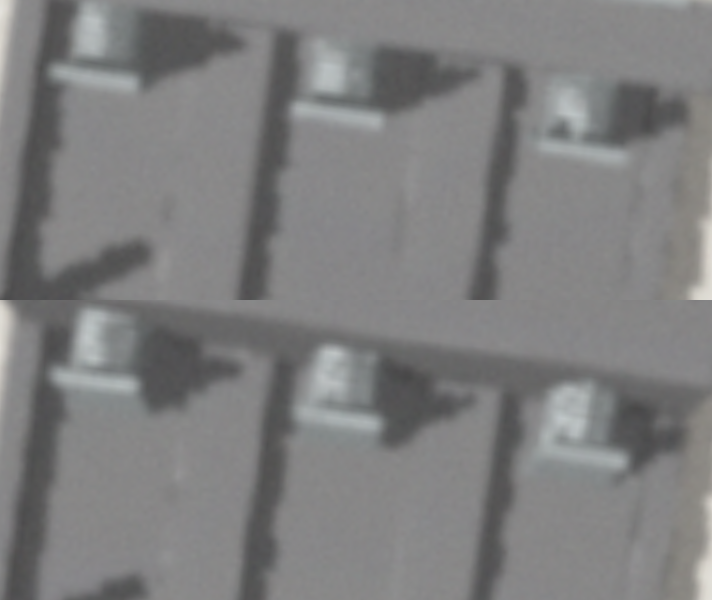

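Lip and plates agree: plate spacing is 66.1 mm (expected 66), plate width 24 mm, yaw −0.152. The lip-to-plate distance is 79.1 mm (expected about 79). So the case origin is (533.9,−257.8). Next I pick the open block, check the cover angle, and insert it in bay0.

```bash
cat >> h.py <<'E'
O=np.array([533.9,-257.8]); CY=-0.152
EX=np.array([np.cos(CY),np.sin(CY)]); EY=np.array([-np.sin(CY),np.cos(CY)])
BAY=[66,0,-66]
def cp(x,y,z): return np.append(O+x*EX+y*EY,z)   # case frame -> world
GR=11  # TCP above the block's underside when gripped
def pick(x,y,yaw):
    """grip a block lying on the bench, long axis at yaw, and lift it"""
    gripper_to(85); o=down(yaw-np.pi/2); move_to([x,y,150],o); move_linear([x,y,GR],speed=120)
    gripper_to(20,60); print("gap",state()["finger_gap"]); move_linear([x,y,190],speed=150); print("gap",state()["finger_gap"])
E
python3 - <<'E'
from h import *
np.set_printoptions(precision=1,suppress=True)
t=get_image("top")
for th in (1.4,1.57,1.8,2.0): print(th,proj(t,cp(62-126*np.cos(th),98,51+126*np.sin(th))),proj(t,cp(62-126*np.cos(th),-98,51+126*np.sin(th))))
print("lip",proj(t,cp(-64,98,18)),proj(t,cp(-64,-98,18)))
V=__import__("pickle").load(open("v1.pkl","rb")); print(V[2][1][:3,2],V[3][1][:3,2])
pick(687,126.4,0.72)
move_to(cp(-34,66,190),down(np.pi/2+CY)); T=tool(); print(T[:3,2],T[:3,3],state()["t"],state()["finger_gap"],state()["q"])
im,T=wrist(); cv2.imwrite("pics/w5.png",im["pixels"][:,:,::-1])
E
```

```text
1.4 [379.9 188.8] [444.6 198.9]
1.57 [381.  181.7] [445.6 191.9]
1.8 [382.2 172.6] [446.5 182.7]
2.0 [383.  165.5] [446.7 175.4]
lip [369.7 224.9] [427.2 234. ]
[-0. -1.  0.] [-0. -1. -0.]
gap 37.27147940018589
gap 37.472730199474384
[0.2 1.  0. ] [ 510.5 -187.1  190. ] 13.775 37.30147870548397 [ 1.1  0.7 -1.2  1.8  0.8  1.2  1. ]
```

View pics/w5.png

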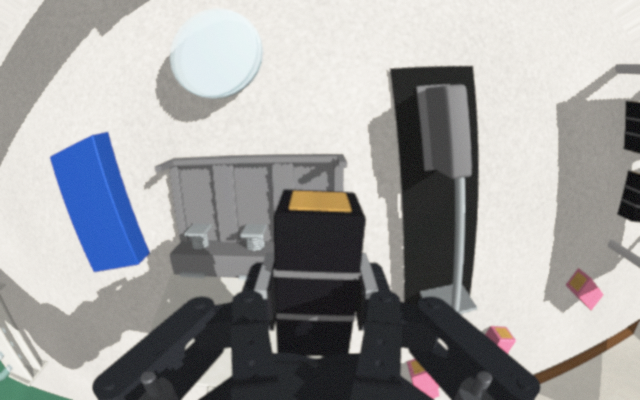

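The block is held squarely (gap 37.3) with the camera on the robot side, so the cover is clear. The cover edge near top px (384,171) puts the cover at about 1.85 rad. Inserting into bay0.

```bash
cat >> h.py <<'E'
def insert(k):
    y=BAY[k]; move_linear(cp(-34,y,70),speed=120); move_linear(cp(-34,y,GR+22),speed=60)
    f0=state()["wrist_force"]; hit=move_linear(cp(-2,y,GR+22),speed=25,threshold=8)
    p=state()["tcp_pos"][:2]; xc=(p-O)@EX; print("spring end: hit",hit,"tcp case x %.1f"%xc,"dF",(state()["wrist_force"]-f0).round(1),"gap",state()["finger_gap"])
    return hit,xc
def drop(k,x):
    y=BAY[k]; move_linear(cp(x,y,GR+22),speed=20); hit=move_linear(cp(x,y,GR+6),speed=25,threshold=15)
    s=state(); print("down hit",hit,"z",s["tcp_pos"][2].round(1),"F",s["wrist_force"].round(1))
def release(k):
    gripper_to(47); p=state()["tcp_pos"]; move_linear([p[0],p[1],120],speed=100); move_linear(cp(-60,BAY[k],190),speed=150)
def look_case(name):
    im,T=wrist(); cv2.imwrite(f"pics/{name}.png",np.hstack([rectify(im,T,440,620,-390,-150,44,1.6),rectify(im,T,440,620,-390,-150,18,1.6)]))
E
python3 - <<'E'
from h import *
hit,x=insert(0)
if hit and -16<x<-6:
    drop(0,x-2.5); 
print(state()["t"])
E
```

```text
spring end: hit True tcp case x -13.3 dF [-6.7  0.4  2.8] gap 37.168246968414834
down hit True z 23.9 F [-1.3 -2.6 -0.9]
17.3167
```

Run:
```python
from h import *
np.set_printoptions(precision=1,suppress=True)
s=state(); print(s["wrist_force"],s["torque"],s["tcp_pos"])
p=s["tcp_pos"]; h=move_linear([p[0],p[1],20],speed=15,threshold=6); s=state(); print(h,s["wrist_force"],s["torque"],s["tcp_pos"],s["finger_gap"])
im,T=wrist(); b=im["pixels"][120:320,180:480,::-1]; cv2.imwrite("pics/w6.png",cv2.resize(b,None,fx=2.6,fy=2.6,interpolation=cv2.INTER_CUBIC))
```

```text
[-1.3 -2.6 -0.9] [-0.8  0.3  0.2] [ 528.  -190.5   23.9]
False [-3.2 -2.6 -4.9] [-0.8  0.6  0.2] [ 527.8 -190.8   19.7] 37.037976631939756
```

View pics/w6.png

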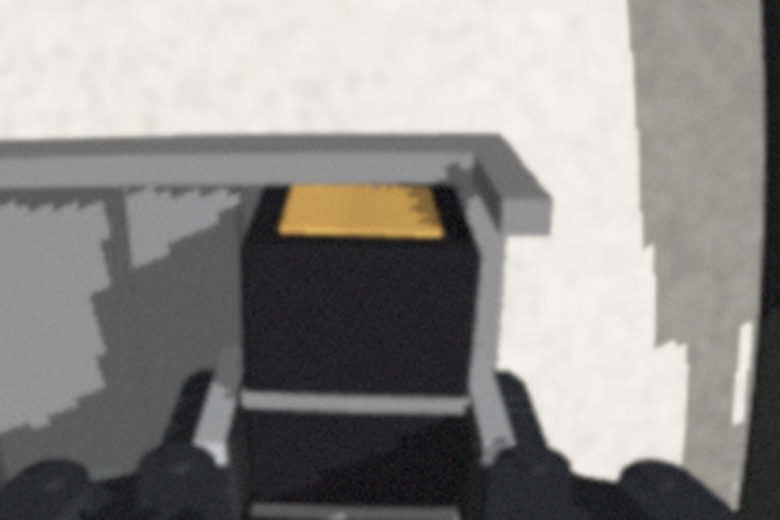

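The rear end is behind the lip and between the ribs; the earlier stop was a passing force. I finish lowering and release.

Run:
```python
from h import *
np.set_printoptions(precision=1,suppress=True)
p=state()["tcp_pos"]; h=move_linear([p[0],p[1],GR+5.5],speed=15,threshold=15); s=state(); print(h,s["wrist_force"],s["tcp_pos"],s["finger_gap"])
release(0); print(state()["t"])
look_case("c1"); im,T=wrist(); cv2.imwrite("pics/w7.png",im["pixels"][:,:,::-1])
```

```text
True [-2.2  0.2  7.6] [ 527.8 -191.    17.5] 37.004230007456805
20.1917
```

View pics/c1.png

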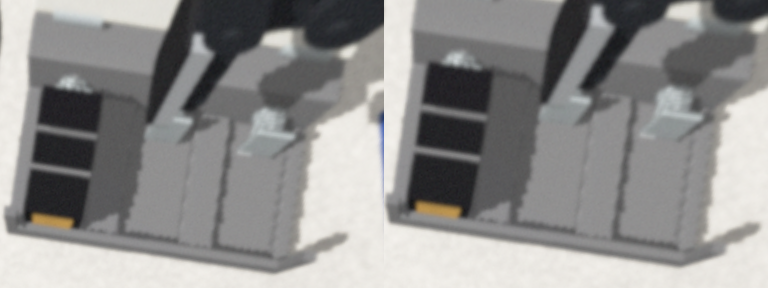

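Block 1 lies flat in bay0 at about (527,−190); bay0 is (526,−190). Next is the hook. I test empty-handed which wrist turn works at both the grasp and drag poses, and look under the riser from close by.

Run:
```python
from h import *
import pickle
np.set_printoptions(precision=2,suppress=True)
gripper_to(85)
move_to([490,-43,220],down(np.pi/2)); s=state(); print("grasp",tool()[:3,2],s["q"]); im,T=wrist(); V=[(im,T)]
for a in (3*np.pi/4,np.pi):
    q=inverse_kinematics([560,130,220],down(a)); print(q)
    move_to([560,130,220],down(a)); s=state(); print("drag",tool()[:3,2],s["q"])
im,T=wrist(); V.append((im,T)); print(s["t"])
pickle.dump(V,open("v2.pkl","wb"))
cv2.imwrite("pics/w8.png",np.vstack([np.hstack([rectify(V[1][0],V[1][1],380,720,230,460,19,1.5),rectify(V[0][0],V[0][1],380,720,-150,80,60,1.5)])]))
```

```text
grasp [-0.  1. -0.] [ 0.89  0.66 -1.33  1.91  0.71  1.16  0.86]
[ 0.5   0.86 -1.4   1.71  0.87  1.35  1.3 ]
drag [-0.71  0.71  0.  ] [ 0.5   0.86 -1.4   1.71  0.87  1.35  1.3 ]
[ 0.46  0.77 -1.27  1.71  0.78  1.27  2.15]
drag [-1.  0. -0.] [ 0.46  0.77 -1.27  1.71  0.78  1.27  2.15]
23.0667
```

View pics/w8.png

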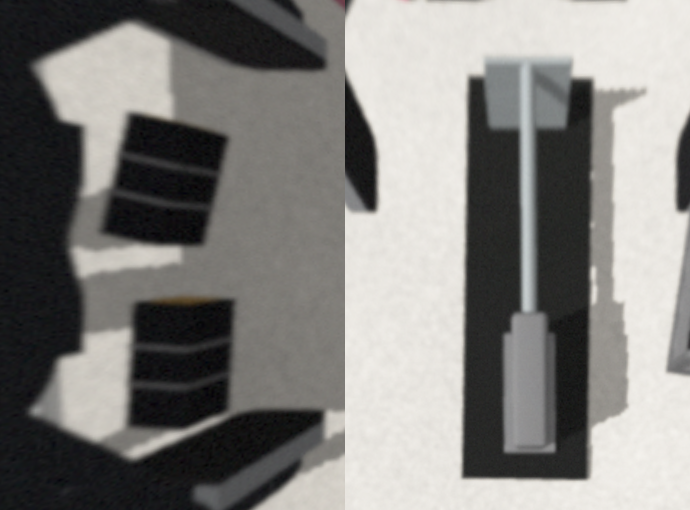

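The hook is at (467,−43), yaw about 0, handle top 89 mm long as expected, toe 213 mm away. The riser blocks are A ≈ (479,338), yaw −0.04, and B ≈ (599,347), yaw −0.21, both about 50 mm inside the front edge. I grab the hook and draw out B first, going over it and down behind it.

```bash
cat >> h.py <<'E'
HG=22 # TCP above hook underside; gripped 27 mm ahead of the hook's origin
def hook_tcp(x,y,z,yaw): return [x+27*np.cos(yaw),y+27*np.sin(yaw),z+HG]
def hook_to(x,y,z,yaw):
    p=hook_tcp(x,y,z,yaw); q=inverse_kinematics(p,down(yaw+np.pi/2)); assert q is not None and abs(np.array(q)-state()["q"]).max()<1.3,q
    move_to(p,down(yaw+np.pi/2))
def hook_line(x,y,z,speed=80,thr=None): return move_linear(hook_tcp(x,y,z,np.pi/2),speed=speed,threshold=thr)
def drag(x,yback,yend):
    """hook yaw pi/2 in hand: toe over the block, down behind it, pull until the toe's inner face is at yend"""
    hook_to(x,60,50,np.pi/2); print("over",hook_line(x,yback-210,50,thr=8)); print("down",hook_line(x,yback-210,5,thr=8))
    print(state()["tcp_pos"].round(1)); hit=hook_line(x,yend-210,5,speed=60,thr=15); print("pull",hit,state()["tcp_pos"].round(1),"gap",state()["finger_gap"],state()["t"])
E
python3 - <<'E'
from h import *
np.set_printoptions(precision=2,suppress=True)
move_to(hook_tcp(467,-43,130,0),down(np.pi/2)); move_linear(hook_tcp(467,-43,3,0),speed=120)
gripper_to(10,100); print("gap",state()["finger_gap"])
move_linear(hook_tcp(467,-43,70,0),speed=80); print("F",state()["wrist_force"],state()["torque"])
hook_to(500,0,90,np.pi/4); hook_to(560,50,90,np.pi/2); print(tool()[:3,2],state()["q"])
im,T=wrist(); cv2.imwrite("pics/w9.png",im["pixels"][:,:,::-1]); print(state()["t"],state()["finger_gap"])
E
```

```text
gap 22.692640979363873
F [-0.91 -0.25 -3.62] [-0.03  0.02  0.03]
[-1.  0.  0.] [ 0.52  0.9  -1.2   1.82  0.94  1.13  2.11]
28.4333 23.056949399807433
```

View pics/w9.png

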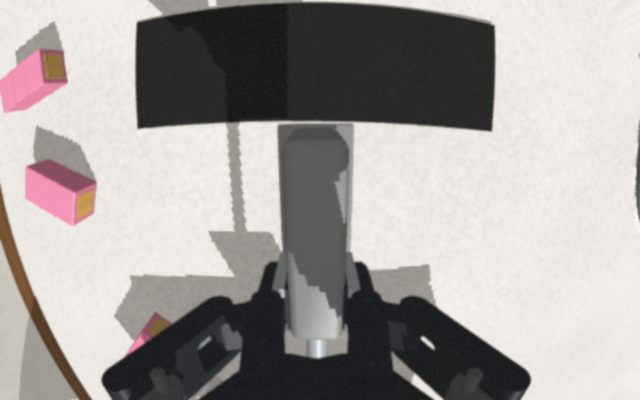

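The hook is held straight and level. Dragging B out.

Run:
```python
from h import *
drag(599,392,234)
hook_line(599,28,5); hook_line(599,28,55)
t=get_image("scene")["pixels"]; cv2.imwrite("pics/s2.png",cv2.resize(t[60:260,250:460,::-1],None,fx=2.8,fy=2.8,interpolation=cv2.INTER_CUBIC)); print(state()["tcp_pos"],state()["finger_gap"])
```

```text
over False
down False
[599.  209.3  27.1]
pull False [599.   51.1  27. ] gap 23.12379506987134 33.9417
[598.75401678  54.83650681  76.54307319] 22.99789914320575
```

View pics/s2.png

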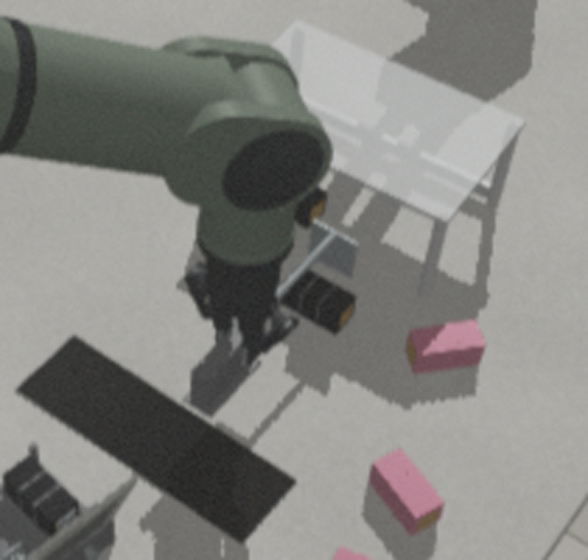

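B is out in front of the riser and A is still under it. Now A, then the hook goes back to the mat.

Run:
```python
from h import *
drag(479,382,234)
hook_line(479,28,5); hook_line(479,28,90)
hook_to(480,0,90,np.pi/4); hook_to(467,-43,70,0)
move_linear(hook_tcp(467,-43,12,0),speed=100); print("set",move_linear(hook_tcp(467,-43,2.5,0),speed=15,threshold=8),state()["tcp_pos"].round(1),state()["wrist_force"].round(1))
gripper_to(60); p=state()["tcp_pos"]; move_linear([p[0],p[1],220],speed=150); print(state()["t"])
gripper_to(85)
move_to([540,150,260],down(np.pi)); im,T=wrist(); print(tool()[:3,2])
s=get_image("scene")["pixels"]
a=rectify(im,T,380,720,140,360,38,1.7); b=cv2.resize(s[60:300,190:450,::-1],None,fx=1.6,fy=1.6)
c=np.zeros((a.shape[0],a.shape[1]+b.shape[1],3),np.uint8); c[:,:a.shape[1]]=a; c[:b.shape[0],a.shape[1]:]=b; cv2.imwrite("pics/s3.png",c)
__import__("pickle").dump((im,T),open("v3.pkl","wb"))
```

```text
over False
down False
[479.  199.3  27.1]
pull False [479.   51.1  27. ] gap 22.935352111758895 40.4583
set True [494.  -43.1  25.3] [-1.4 -0.5 11.6]
46.4167
[-9.99994154e-01  3.41097877e-03  2.40046514e-04]
```

View pics/s3.png

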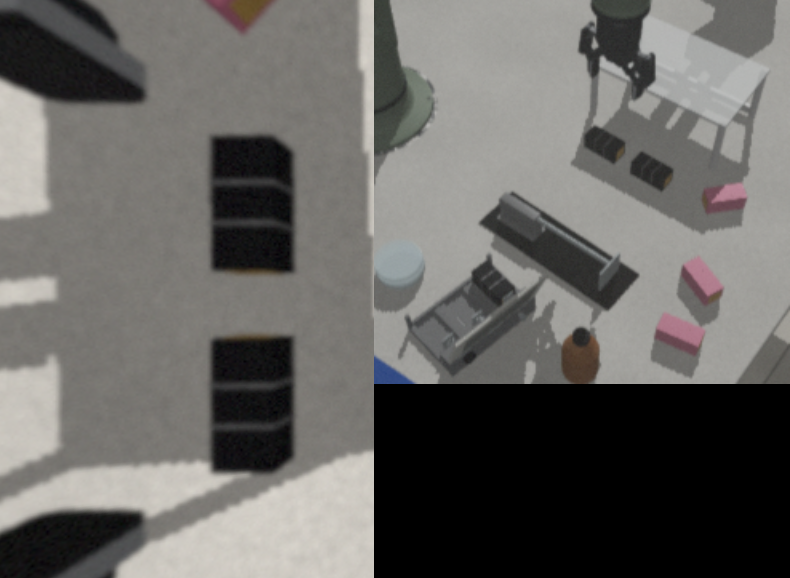

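Both blocks lie square in the open: B at (600.6,217) and A at (481,216.5), yaw 0. The hook stands on the mat. Loading B into bay1.

```bash
sed -i 's/speed=25,threshold=15)/speed=25,threshold=22)/' h.py
cat >> h.py <<'E'
def load(x,y,yaw,k):
    pick(x,y,yaw); move_to(cp(-34,BAY[k],190),down(np.pi/2+CY)); print(tool()[:3,2].round(2),"gap",state()["finger_gap"])
    hit,xc=insert(k)
    if not(hit and -16.5<xc<-7.5): return False
    drop(k,xc-2.5); z=state()["tcp_pos"][2]
    if z>GR+9: return False
    release(k); print(state()["t"]); return True
E
python3 - <<'E'
from h import *
print(load(600.6,217,np.pi,1))
im,T=wrist(); cv2.imwrite("pics/w10.png",im["pixels"][:,:,::-1])
E
```

```text
gap 37.179147048946625
gap 37.06238128837259
[0.15 0.99 0.  ] gap 36.9874470693097
spring end: hit True tcp case x -13.0 dF [-5.2  0.7  4.2] gap 36.98143280255624
down hit True z 17.4 F [-3.   0.5 10.7]
60.25
True
```

```bash
cat >> h.py <<'E'
def find(x,y):
    """measure a black block near x,y with the camera straight above it"""
    move_to([x+82,y,230],down(np.pi/2)); im,T=wrist(); r=rectify(im,T,x-75,x+75,y-75,y+75,38,3.)
    m=(r.max(2)<60).astype(np.uint8); m=cv2.morphologyEx(m,cv2.MORPH_CLOSE,np.ones((15,15))); m=cv2.morphologyEx(m,cv2.MORPH_OPEN,np.ones((25,25)))
    c=max(cv2.findContours(m,0,1)[0],key=cv2.contourArea); (u,v),(w,h),_=cv2.minAreaRect(c); B=cv2.boxPoints(cv2.minAreaRect(c))
    e=max((B[1]-B[0],B[2]-B[1]),key=np.linalg.norm); cv2.imwrite("pics/find.png",r)
    return x+75-v/3,y+75-u/3,np.arctan2(-e[0],-e[1]),w/3,h/3,tool()[:3,2].round(2)
E
python3 - <<'E'
from h import *
print(find(481.2,216.5))
im=get_image("scene")["pixels"]; cv2.imwrite("pics/s4.png",cv2.resize(im[60:320,140:450,::-1],None,fx=2.3,fy=2.3,interpolation=cv2.INTER_CUBIC))
E
```

```text
(481.20000508626305, 218.1666768391927, np.float32(-0.0), 35.33332824707031, 76.66665649414062, array([ 0.,  1., -0.]))
```

View pics/s4.png

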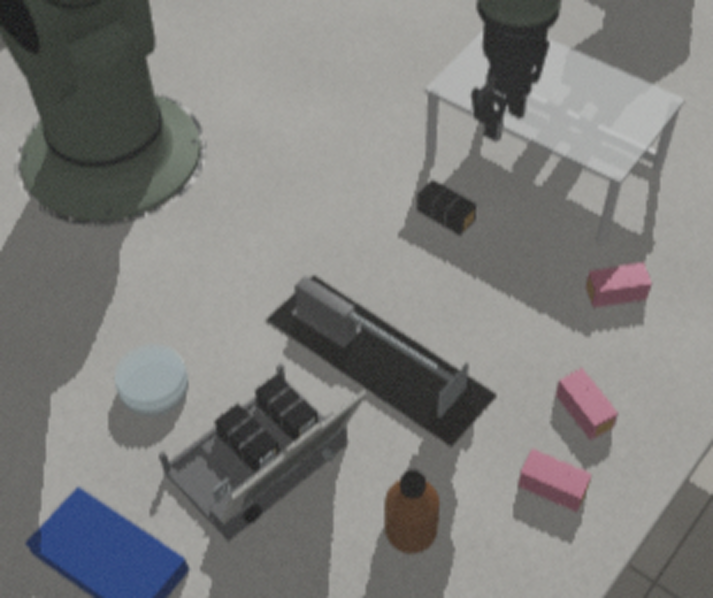

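Bays 0 and 1 are filled, and A is unmoved at (481,217.5). Loading A into bay2.

Run:
```python
from h import *
print(load(481.2,217.3,np.pi,2))
print(state()["tcp_pos"])
```

```text
gap 37.26096705737978
gap 37.15113331204975
[0.15 0.99 0.  ] gap 37.07801656204745
spring end: hit True tcp case x -12.1 dF [-6.8  1.5  2.8] gap 37.35729338064756
down hit True z 17.4 F [-3.7  0.4 10.7]
74.075
True
[ 464.59770864 -314.09970935  189.50650297]
```

Run:
```python
from h import *
p=state()["tcp_pos"]; move_linear([p[0],p[1],300],speed=200); move_linear(cp(64,0,300),speed=200); gripper_to(0); im,T=wrist()
r=rectify(im,T,440,640,-390,-130,44,3.); cv2.imwrite("pics/c3.png",r)
m=(r.max(2)<60).astype(np.uint8); m=cv2.morphologyEx(m,cv2.MORPH_CLOSE,np.ones((15,15))); m=cv2.morphologyEx(m,cv2.MORPH_OPEN,np.ones((25,25)))
for c in cv2.findContours(m,0,1)[0]:
    (u,v),s,a=cv2.minAreaRect(c); w=np.array([640-v/3,-130-u/3])-O; print("case x %.1f y %.1f"%(w@EX,w@EY),np.array(s).round()/3,a)
print(state()["t"])
```

```text
case x -44.7 y -62.1 [40.66666667 23.        ] 8.13010311126709
case x -44.5 y 1.4 [36.66666667 22.33333333] 8.426969528198242
case x -44.8 y 63.8 [39.66666667 23.33333333] 6.709836483001709
case x -18.0 y -61.9 [41.33333333 17.66666667] 8.820380210876465
case x -18.3 y 1.5 [37.         17.66666667] 8.13010311126709
case x -18.1 y 63.7 [39.33333333 18.        ] 6.9529571533203125
case x 8.9 y -62.2 [41. 24.] 6.788974285125732
case x 9.0 y 1.7 [36.66666667 23.66666667] 7.907163143157959
case x 8.8 y 63.3 [39.33333333 24.        ] 7.125016689300537
76.1833
```

View pics/c3.png

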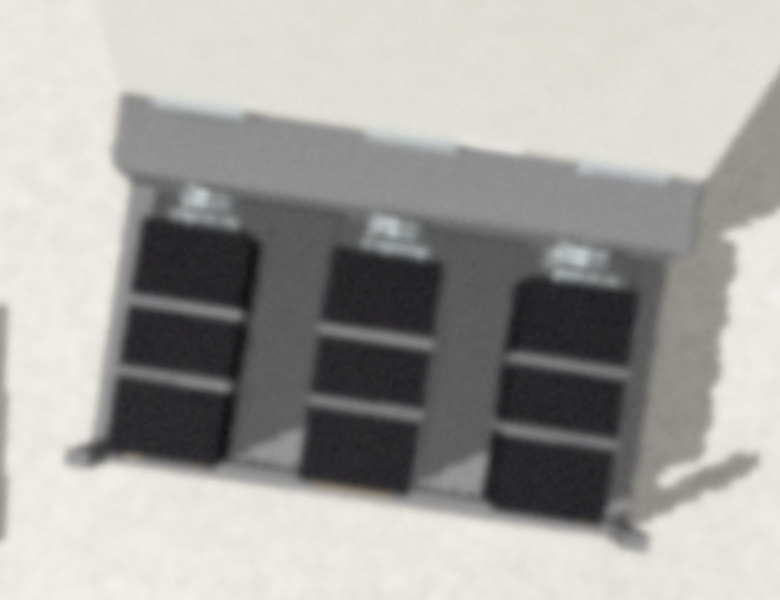

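All three blocks read case x = −18 (nominal), in line and flat behind the lip. Now the cover: a closed finger goes behind it, tilts it forward, then follows the arc down slowly.

Run:
```python
from h import *
np.set_printoptions(precision=1,suppress=True)
move_linear(cp(155,0,300),speed=200); move_linear(cp(155,0,171),speed=120)
print(tool()[:3,2],"x",state()["wrist_force"])
move_linear(cp(76,0,171),speed=50); print("upright",state()["wrist_force"],state()["t"])
for th in np.arange(1.4,0.05,-0.2).tolist()+[0.0]:
    move_linear(cp(73-120*np.cos(th)+3*np.sin(th),0,51+120*np.sin(th)+3*np.cos(th)),speed=35 if th<0.7 else 60); print(round(th,2),state()["wrist_force"])
print("stop",move_linear(cp(-47,0,50),speed=10,threshold=10),state()["tcp_pos"],state()["wrist_force"],state()["t"])
```

```text
[0.2 1.  0. ] x [ 0.5 -0.3 -0.4]
upright [0.3 0.2 0.4] 79.75
1.4 [-0.5 -0.6  0.5]
1.2 [ 0.  -0.9  0.9]
1.0 [-0.5  0.  -0.2]
0.8 [ 0.2 -1.  -0.3]
0.6 [ 0.1 -0.7  0.8]
0.4 [ 0.3  0.5 -1.1]
0.2 [-0.2  0.5 -0.4]
0.0 [-2.2  0.3  7.3]
stop True [ 487.3 -250.6   54. ] [-3.2  0.1 10.6] 85.4333
```

Run:
```python
from h import *
p=state()["tcp_pos"]; move_linear([p[0],p[1],300],speed=120)
move_to([430,-60,380],down(np.pi/2)); im,T=wrist(); s=get_image("scene")["pixels"]
a=rectify(im,T,340,740,-400,40,54,0.9); b=cv2.resize(s[150:320,140:360,::-1],None,fx=1.8,fy=1.8,interpolation=cv2.INTER_CUBIC)
c=np.zeros((max(a.shape[0],b.shape[0]),a.shape[1]+b.shape[1],3),np.uint8); c[:a.shape[0],:a.shape[1]]=a; c[:b.shape[0],a.shape[1]:]=b; cv2.imwrite("pics/e1.png",c); print(c.shape,state()["t"])
```

```text
(360, 792, 3) 88.6
```

View pics/e1.png

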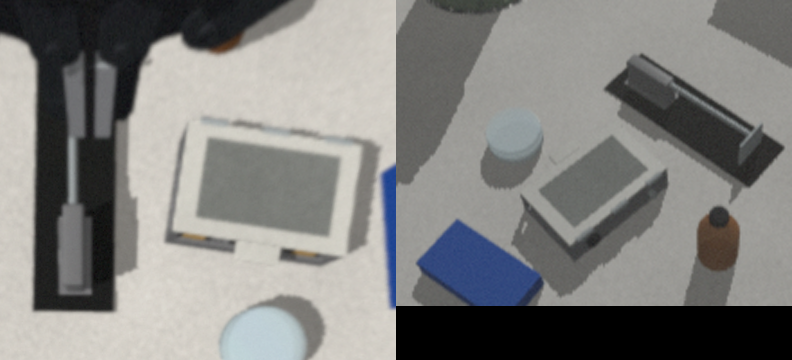

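The cover is down: its free edge reads (470,−247) against (470.6,−248) nominal. The hook is upright on the mat and the bystanders look untouched. I press once more at the free edge to confirm it is on its stop.

Run:
```python
from h import *
move_linear(cp(-50,0,300),speed=200); move_linear(cp(-50,0,62),speed=120)
h=move_linear(cp(-50,0,48),speed=12,threshold=18); s=state(); print(h,s["tcp_pos"].round(2),s["wrist_force"].round(1))
move_linear(cp(-50,0,62),speed=60); f=move_linear(cp(-50,0,48),speed=12,threshold=3); print("touch",f,state()["tcp_pos"].round(2),state()["wrist_force"].round(1))
move_linear(cp(-50,0,300),speed=120); pause(0.5)
t=get_image("top"); p=t["pixels"].astype(int)
for n,z,m in (("box",35,(p[...,2]>p[...,0]+60)&(np.arange(640)>440)&(np.arange(640)<500)&(np.arange(400)[:,None]>180)&(np.arange(400)[:,None]<260)),):
    v,u=np.nonzero(m); print(n,on_plane(t,(u.mean(),v.mean()),z).round(1),"start px was ~(465,224):",u.mean().round(1),v.mean().round(1))
sign_off(); print(state()["t"])
```

```text
True [ 484.5  -250.2    53.95] [-3.5  0.7 14.2]
touch True [ 484.44 -250.21   54.  ] [-1.   0.5  9.7]
box [nan nan nan] start px was ~(465,224): nan nan
the job is handed in; nothing more can be done
the job is handed in; nothing more can be done<stdin>:8: RuntimeWarning: Mean of empty slice.
  ret = ret.dtype.type(ret / rcount)
```

I loaded all three blocks into the case, lowered the cover and stood the hook back on its mat. The job is handed in at about 95 s by my estimate (last clock reading 88.6 s); no verdict is reported.

**What I did:** The open block went into bay0. I drew the two blocks under the riser out with the hook and put them in bay1 and bay2. The closed finger then brought the cover down slowly along its arc.

**Last checks:**
- **Blocks:** before the cover closed, all three read 18 mm behind the case origin (nominal), within 1 mm, and looked flat and in line. Sideways they read 1.5 to 4 mm off, partly a view error; the ribs allow about 2.5 mm and the rule 6 mm.
- **Cover:** it stopped the finger at 54.0 mm on both final presses, with 14 N and 10 N read just after. Closed height is 54 mm, so it is on its stop.
- **Hook:** in the last picture it stands upright on the mat, and the dishes, bottle and slide box look where they started.

**Checks that failed or disagreed:**
- **Slide box position:** the final numeric check failed because its colour mask came up empty. That the box did not move rests on the pictures alone.
- **First drop into bay0:** it stopped early on the force threshold. I looked, found the block entering correctly, and finished lowering it.
- **First case estimate:** the top-camera figure put the front lip about 5 mm off, so I replaced it with the two wrist-camera views.

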